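# Shut the winged stop valve under the sink

## Robot

A 6-joint arm with a two-finger parallel gripper is mounted at the origin on the work surface. World frame = base frame: x ahead of the robot, y to its left, z up, the work surface at z = 0. Lengths are in mm, angles in rad, forces in N, time in s.
With the tool pointing down it reaches from about 350 to 775 mm from the base axis. Payload 7.3 kg.
Tool frame: the origin (TCP) lies on the centre line of the jaws, within the pads' length; the fingertips stand 22 mm ahead of it and the grasp point (between the pads) lies 3 mm ahead of it; z points along the fingers, y is the direction in which the jaws open and shut (so a half turn about z gives the same grasp; the last joint's range is limited). The gripper opens to 92 mm and grips with 3 to 60 N. Pads are 19 mm wide; open, the fingers measure 130 mm over their backs; the gripper's body (75 mm by 190 mm) begins 47 mm behind the grasp point.
Start: joints at [-1.346, 0.342, 1.524, -0, 1.275, -0.146], TCP at [190.262, -489.329, 248.741] pointing down, gripper open.
Joint ranges: [-2.53, 2.53], [-0.77, 2.02], [0.04, 2.7], [-1, 4.14], [0.28, 2.66], [-3.11, 3.11]. Speed limits (rad/s): [2.57, 2.57, 3.14, 3.14, 3.14, 3.14].

## Interface

Orientations are given as [roll, pitch, yaw] about the fixed x, y, z axes, in that order (R = Rz(yaw) Ry(pitch) Rx(roll)).
In Python, from plant import bot gives the robot as it stands.
- The arm moves only by the tool play_rows, never from a script. Its argument "moves" is one flat list of numbers, 5 for each row, row after row: the closure in counts, from 0 (fully open) to 255 (shut), then the shift along the tool's x, y, z in mm, then the turn about the tool's z in degrees. A call has 1 to 8 rows; each row is the pose to reach, as a shift and turn from the pose commanded when the call began, along the tool's axes at that moment; what a row does not reach only later rows make up. A row lasts 1/12 s, in which the tool goes at most 41.7 mm and 7.16 degrees, less where a joint would pass 70% of its speed; a pose out of reach is approached as far as the arm can. A call with a gripper value outside its range is refused whole. The fingers move at their own pace and stop on an object; the grip force is fixed at half the most. Time passes only in rows, so rows that repeat a pose let the fingers close. It gives the time, the measured TCP pose, the force and the opening at its end, in the units of the state.
- bot.get_obs(): the state, without advancing time (a new reading comes with each control period).
- bot.capture(name): name is "side" or "top"; returns a dict with "color" (400x640x3 uint8, red, green, blue), "fx", "fy", "cx", "cy" (pixels), "world_to_cam" (4x4, takes a point from world to camera coordinates). Camera axes: x right, y down, z forward; pixel columns grow to the right and rows downward; lengths in mm; the calibration is good to about 2 mm. A picture is of the moment at which its call begins. There is no depth.
- bot.close_job(): hands the job in, once; it reports no verdict.
The state is a dict: "time": time; "joint_positions": joint angles; "dq": joint speeds; "tau": joint torques, N m; "tool_pos": TCP position; "tcp_rot": TCP orientation; "contact_force": force on the tool from outside, world axes, zero at the start; "moment": the same for the moment, N m; "grip_width": finger opening in mm.
Only numpy, scipy, OpenCV 4.12 (cv2) and the standard library are available. Lean on these libraries where they do the work, as an engineer would, in place of code of your own. Each camera call takes 0.05 s, during which the arm holds its last target.

## Task

Shut off the stop valve that has the two-winged handle: push its wings round clockwise (seen from above) with a fingertip, stroke after stroke, until the handle will turn no further. The handle only sits loosely on its spindle, so do not pinch it or lift it. Leave the round-handled valve and everything standing about as they are.

Things in the scene. Friction and masses are not known exactly. Their poses are not given: they have to be found in the camera images.
- valve_axis (a point): Fixed point on the winged stop valve's vertical spindle axis, 96 mm above the chipboard, at mid-height of the wings; z up, x (towards the robot, give or take 20 degrees) to the side where the pipe (pipe_mid) crosses over the handle's edge. The -x half and both sides are open. The capped outlet points to -x, 38 to 62 mm above the chipboard. Valve yaw and place vary; it may stand left or right of the round valve.
- pipe_mid (a point): Middle of the fixed grey pipe over the robot's side of the valve, 40 mm from valve_axis along its +x, 128 mm above the chipboard. Pipe 22 mm thick, 160 mm long along y, on two white posts (22 mm by 14 mm) 65 mm to either side of its middle. Its underside is 12 mm above the wings' tops, so no finger can reach down through that part of the handle's circle.
- handle_hub (a point): Centre of the turning steel wing handle, on the axis, 96 mm above the chipboard; its y axis runs along the two wings, z up, turns with the handle. 82 mm across the wing tips; hub 22 mm diameter, top at 105 mm above the chipboard; each wing is an upright plate 7 mm thick from the hub out to 41 mm from the axis, 84 to 105 mm above the chipboard.
- wing_handle (a joint): Turn of the wing handle, rad, grows clockwise from above. 12.566 is closed, a hard stop, with the wings parallel to the grey pipe (as at 0); at q their line is turned clockwise by q from the pipe's direction. Starts 1.1 to 1.8 turns short of closed. Light friction (0.035 N m, 1 to 1.5 N at the wings); stays where it is left.
- handle_seat (a joint): How far the wing handle has been pulled up its spindle, m: 0 seated, at most 0.02. The handle (160 g) only sits on the spindle by its weight and slides up if lifted.
- side_a: One broad side of both wings (the side towards the handle's own +x): raised pads 27 x 16 mm, half the wings' 7 mm thickness; origin on the axis at the handle's underside.
- side_b: The opposite broad side of both wings (towards the handle's own -x), same pads; origin as side_a.
- round_handle (a joint): Turn of the round knurled handle (50 mm diameter, 83 to 103 mm above the chipboard) of the second valve, rad; 0 at the start. Not to be turned.
- round_valve: The second stop valve, fixed, origin on the chipboard on its spindle axis; same body but a round handle and no pipe over it. To be left alone.
- bleach: yellow bleach bottle with white cap, 65 x 95 x 212 mm, in the tray; origin at the centre of its underside. Bystander.
- tap_handle: spare chrome cross tap handle, 80 mm across, 36 mm high, lying in the tray (not fitted to anything); origin at the centre of its underside. Bystander.
- spring_clamp: steel spring clamp lying in the tray, about 110 mm long and 19 mm high; origin at the centre of its underside. Bystander.
- bowl: green melamine bowl, 110 mm across, 50 mm high, in the tray; origin at the centre of its underside. Bystander.
- glass_bottle: green glass bottle with twist cap, 60 mm across, 170 mm high, in the tray; origin at the centre of its underside. Bystander.
- sink_plug: black rubber sink plug, 50 mm across, 29 mm high, on the chipboard between and beyond the valves; origin at the centre of its underside. Bystander.
- jar: glass jar with steel lid, 60 mm across, 85 mm high, on the chipboard; origin at the centre of its underside. Bystander.
Things that resemble listed ones, but are neither listed nor needed, are in the scene too. Leave any green or turquoise look-alike of the part that bears valve_axis alone.

How it is judged (in metres and radians):
At the end, for the whole second after the job is handed in: The winged handle is within 0.2 rad of its clockwise stop (joint over 12.366), still, and seated on its spindle (raised under 3 mm); the round handle is within 0.3 rad of where it was and every bystander within 20 mm of where it stood (value of joint wing_handle above 12.366 rad and velocity of joint wing_handle below 0.1 rad/s and value of joint handle_seat below 0.003 m and value of joint round_handle between -0.3 and 0.3 rad and distance of each of bleach, tap_handle, spring_clamp, bowl, glass_bottle, sink_plug, jar from where it was at the start of the episode below 0.02 m); the robot touches nothing.
It fails at once if the wing handle is lifted more than 5 mm up its spindle (value of joint handle_seat above 0.005 m).
It fails at once if the wing handle is pinched: fingers press on both broad sides of the wings at once with more than 3 N each (contact force between the fingers and side_a above 3 N and contact force between the fingers and side_b above 3 N).
It fails at once if the round valve handle is turned by more than 0.3 rad (value of joint round_handle above 0.3 rad or value of joint round_handle below -0.3 rad).
It fails at once if a bystander is moved more than 20 mm (distance of any of bleach, tap_handle, spring_clamp, bowl, glass_bottle, sink_plug, jar from where it was at the start of the episode above 0.02 m).
It also fails if it takes over 72 s, if anything falls off the work surface, if the arm or the gripper's body presses on something with over 40 N, if the wrist force passes 120 N, or if a joint passes its speed limit or range.

## Working session

There is one attempt and no reset: what is moved stays moved. The work goes in short steps, Python scripts to look and compute and a tool call to move; the robot and the scene stay as the last step left them, time stands still between calls to the robot, and variables do not carry over. Pictures are saved under pics/ and viewed, and the job is handed in when it is done.

Besides the shell and the picture viewer there is one more tool, called as name(argument=value, ...) on one line, values as JSON. play_rows: Moves the arm, as the interface text tells. Its arguments: {"type":"object","properties":{"moves":{"type":"array","items":{"type":"number"}}},"required":["moves"]}

```bash
ls; mkdir -p pics; python3 - <<'E'
from plant import bot
import cv2,numpy as np
for n in("side","top"):
    c=bot.capture(n); cv2.imwrite(f"pics/{n}0.png",c["color"][:,:,::-1]); print(n,c["fx"],c["fy"],c["cx"],c["cy"],np.round(c["world_to_cam"],4).tolist())
o=bot.get_obs();print(o)
E
```

```text
pics
side 389.4461900784602 389.4461900784602 326.97380163625553 194.364799181037 [[0.9958, -0.0908, 0.0073, -496.8865], [-0.0486, -0.5972, -0.8006, 108.677], [0.0771, 0.7969, -0.5992, 1056.8124], [0.0, 0.0, 0.0, 1.0]]
top 385.3753400479818 385.3753400479818 320.43409503415285 203.84114941974536 [[-0.0174, -0.9997, -0.0166, 7.4019], [-0.981, 0.0203, -0.1928, 513.1675], [0.1931, 0.0129, -0.9811, 883.5251], [0.0, 0.0, 0.0, 1.0]]
{'time': 0.1, 'joint_positions': array([-1.34601968e+00,  3.42675219e-01,  1.52491367e+00, -1.96652338e-06,
        1.27540383e+00, -1.45995876e-01]), 'dq': array([ 0.00193505, -0.00279039, -0.00062051,  0.00088994, -0.00238844,
        0.00187192]), 'tau': array([ 1.05016210e-03, -4.32004631e+01, -2.44693297e+01,  7.19633955e-02,
        5.25333895e-02, -4.52635732e-05]), 'tool_pos': array([ 190.17395065, -488.99072032,  248.10566173]), 'tcp_rot': array([-3.14020721e+00, -2.01818296e-04,  3.70772961e-01]), 'contact_force': array([-0.63402537,  0.4257627 ,  0.62051011]), 'moment': array([0.00653376, 0.02187224, 0.05224488]), 'grip_width': 91.6219656035566}
```

View pics/side0.png

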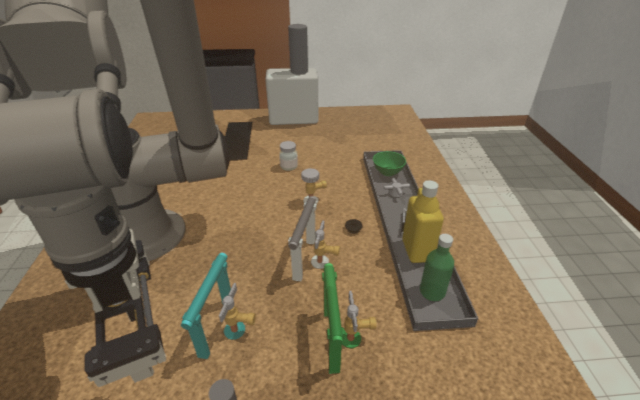

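View pics/top0.png

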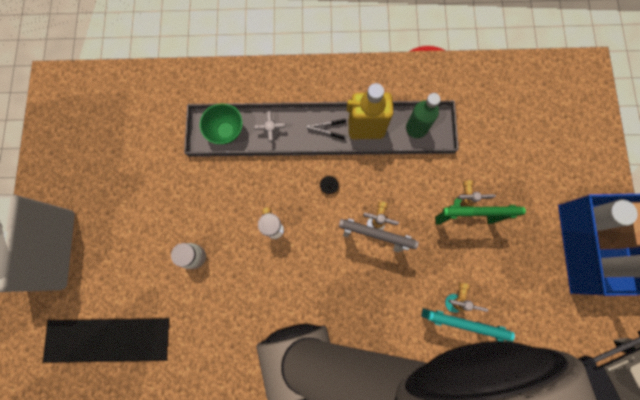

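```bash
cat > h.py <<'E'
import numpy as np,cv2
from plant import bot
def ray(c,u,v,z):
    M=np.array(c["world_to_cam"]);R=M[:3,:3];t=M[:3,3]
    d=R.T@np.array([(u-c["cx"])/c["fx"],(v-c["cy"])/c["fy"],1]);o=-R.T@t
    return o+d*(z-o[2])/d[2]
def proj(c,p):
    M=np.array(c["world_to_cam"]);q=M[:3,:3]@np.array(p,float)+M[:3,3]
    return np.array([c["fx"]*q[0]/q[2]+c["cx"],c["fy"]*q[1]/q[2]+c["cy"]])
def crop(c,x0,y0,w,h,s,name):
    cv2.imwrite("pics/"+name,cv2.resize(c["color"][y0:y0+h,x0:x0+w,::-1],None,fx=s,fy=s,interpolation=cv2.INTER_CUBIC))
E
python3 - <<'E'
from h import *
c=bot.capture("top");crop(c,320,185,110,80,7,"tz0.png")
for p in((341,224),(415,243)): print(ray(c,*p,128))
for p in((363,217),(397,222),(378,219)): print(ray(c,*p,105))
c=bot.capture("side");crop(c,270,180,100,110,5,"sz0.png")
E
```

```text
[451.91555523 -47.68257112 128.        ]
[ 407.2891556  -206.50956715  128.        ]
[470.13355646 -98.65565959 105.        ]
[ 457.22462945 -174.51929667  105.        ]
[ 464.89458154 -132.22140283  105.        ]
```

View pics/tz0.png

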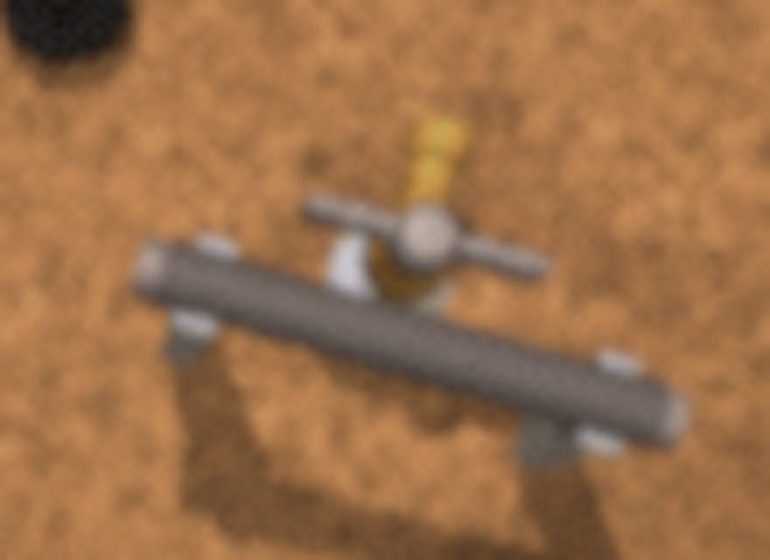

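View pics/sz0.png

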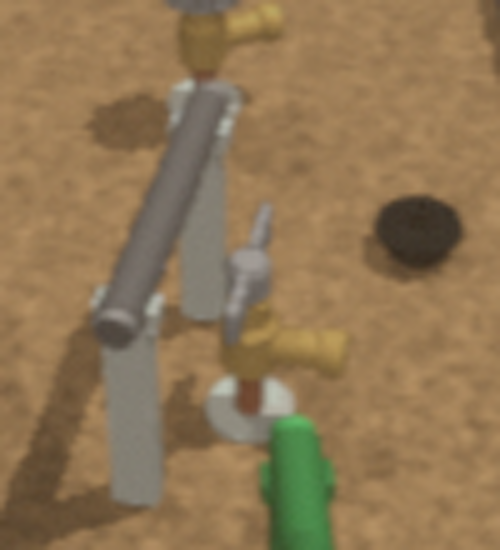

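```bash
cat >> h.py <<'E'
def tri(cs,uvs):
    A=[];b=[]
    for c,(u,v) in zip(cs,uvs):
        M=np.array(c["world_to_cam"]);
        for k,(x) in enumerate(((u-c["cx"])/c["fx"],(v-c["cy"])/c["fy"])):
            r=M[k]-x*M[2];A.append(r[:3]);b.append(-r[3])
    s=np.linalg.lstsq(np.array(A),np.array(b),rcond=None);return s[0]
E
python3 - <<'E'
from h import *
T=bot.capture("top");S=bot.capture("side")
print("hub top",ray(T,381.1,218.9,105),ray(S,320,232.5,105),tri([T,S],[(381.1,218.9),(320,232.5)]))
a=ray(T,363.7,214.2,105);b=ray(T,398,223,105);print("tips",a,b,np.linalg.norm(a-b),(a+b)/2,np.degrees(np.arctan2(*(a-b)[:2])))
# side tips
a=ray(S,270+266/5,180+208/5,105);b=ray(S,270+232/5,180+315/5,105);print("side tips",a,b,np.linalg.norm(a-b),(a+b)/2,np.degrees(np.arctan2(*(a-b)[:2])))
# pipe axis ends at 139 top silhouette centre, use axis z128
a=ray(T,341,223.4,128);b=ray(T,416.8,244.5,128);print("pipe",a,b,np.linalg.norm(a-b),(a+b)/2,np.degrees(np.arctan2(*(a-b)[:2])))
# automatic pipe mask: 
for c,n in((T,'top'),):
    hsv=cv2.cvtColor(c["color"],cv2.COLOR_RGB2HSV)
    m=((hsv[...,1]<70)).astype(np.uint8); m2=np.zeros_like(m); m2[205:260,330:425]=m[205:260,330:425]
    k,l,st,ce=cv2.connectedComponentsWithStats(m2)
    for i in range(1,k):
        if st[i,4]>30:
            ys,xs=np.where(l==i);print(i,st[i],cv2.minAreaRect(np.c_[xs,ys].astype(np.float32)))
for p,z in(((375,110),0),((420,130),0),((330,185),29)): print(ray(T,*p,z))
E
```

```text
hub top [ 464.98283206 -139.2002103   105.        ] [ 468.39552508 -146.6127128   105.        ] [ 467.42973035 -140.06630981   98.72317214]
tips [ 476.50604792 -100.48297595  105.        ] [ 454.91288528 -176.63283228  105.        ] 79.15216542028786 [ 465.7094666  -138.55790412  105.        ] 15.83129135452468
side tips [ 479.11520336 -108.35622591  105.        ] [ 457.54919652 -181.04289428  105.        ] 75.81849648353736 [ 468.33219994 -144.69956009  105.        ] 16.525530297543188
pipe [453.24194387 -47.71933195 128.        ] [ 403.97852579 -210.17626322  128.        ] 169.76200658343248 [ 428.61023483 -128.94779759  128.        ] 16.869395358628022
1 [ 340  213   78   38 1016] ((379.50457763671875, 229.6514129638672), (80.64897155761719, 30.07574462890625), 16.699243545532227)
[ 775.94216957 -152.19439814    0.        ]
[ 716.44314212 -268.26796025    0.        ]
[564.86684286 -26.85226413  29.        ]
```

play_rows(moves=[255, 15, -10, 0, 2, 255, 45, -30, 0, 6, 255, 80, -53, 0, 12, 255, 115, -76, 0, 18, 255, 150, -99, 0, 24, 255, 185, -122, 0, 30, 255, 215, -142, 0, 35, 255, 235, -155, 0, 38])

```text
time: 0.97
tool_pos: [354.4, -256.6, 248.9]
tcp_rot: [-3.141, -0.0, -0.296]
contact_force: [0.1, -0.1, -0.5]
grip_width: 43.1
```

```bash
cat >> h.py <<'E'
ANG=np.radians(16.7);AX=np.array([467.,-140.])
X=np.array([-np.cos(ANG),np.sin(ANG)]);Y=np.array([-np.sin(ANG),-np.cos(ANG)])
def st():
    o=bot.get_obs();p=o["tool_pos"];d=p[:2]-AX
    print("t",round(o["time"],2),"p",np.round(p,1),"rpy",np.round(o["tcp_rot"],3),"valve xy",np.round([d@X,d@Y],1),"F",np.round(o["contact_force"],1),"grip",round(o["grip_width"],1),"j6",round(o["joint_positions"][5],2))
    return o
def toolmove(vx,vy,z):
    o=st();p=o["tool_pos"];w=np.r_[AX+vx*X+vy*Y,z]-p
    R=cv2.Rodrigues(np.zeros(3))[0];from scipy.spatial.transform import Rotation as Q
    print("tool shift",np.round(Q.from_euler("xyz",o["tcp_rot"]).inv().apply(w),1),"turn deg",np.round(np.degrees(o["tcp_rot"][2]+ANG),1))
E
python3 -c "
from h import *
toolmove(14.5,-31,200)"
```

```text
t 0.97 p [ 354.4 -256.6  248.9] rpy [-3.141 -0.    -0.296] valve xy [ 74.4 144.1] F [ 0.1 -0.1 -0.5] grip 43.1 j6 1.06
tool shift [  59.1 -175.3   49.1] turn deg -0.2
```

play_rows(moves=[255, 8, -24, 0, 0, 255, 18, -54, 0, 0, 255, 30, -89, 0, 0, 255, 42, -124, 5, 0, 255, 52, -154, 15, 0, 255, 58, -171, 27, 0, 255, 59, -175, 40, 0, 255, 59, -175, 49, 0])

```text
time: 1.63
tool_pos: [460.3, -107.6, 198.6]
tcp_rot: [-3.141, 0.001, -0.29]
contact_force: [-1.6, -0.3, 0.9]
grip_width: 0.5
```

```bash
python3 -c "
from h import *
toolmove(14.5,-31,109)
T=bot.capture('top');S=bot.capture('side')
crop(T,300,160,150,110,5,'t1.png');crop(S,230,120,150,120,5,'s1.png')"
```

```text
t 1.63 p [ 460.3 -107.6  198.6] rpy [-3.141e+00  1.000e-03 -2.900e-01] valve xy [ 15.7 -29.1] F [-1.6 -0.3  0.9] grip 0.5 j6 1.47
tool shift [ 1.3 -1.9 89.6] turn deg 0.1
```

View pics/t1.png

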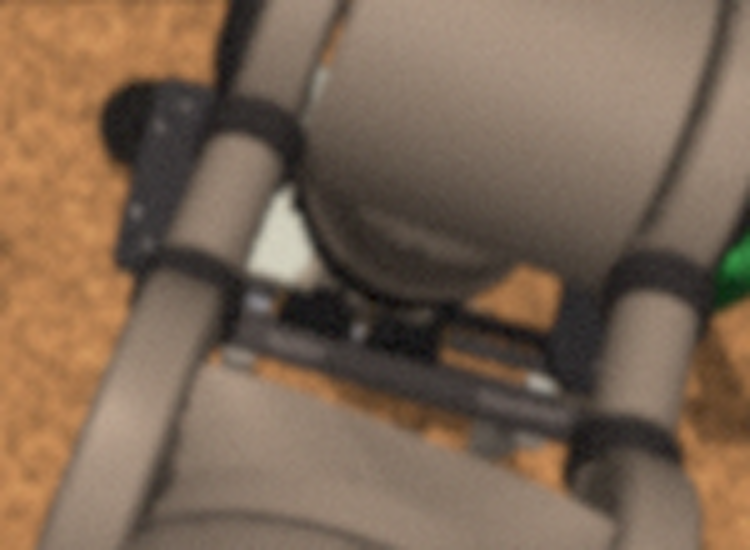

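View pics/s1.png

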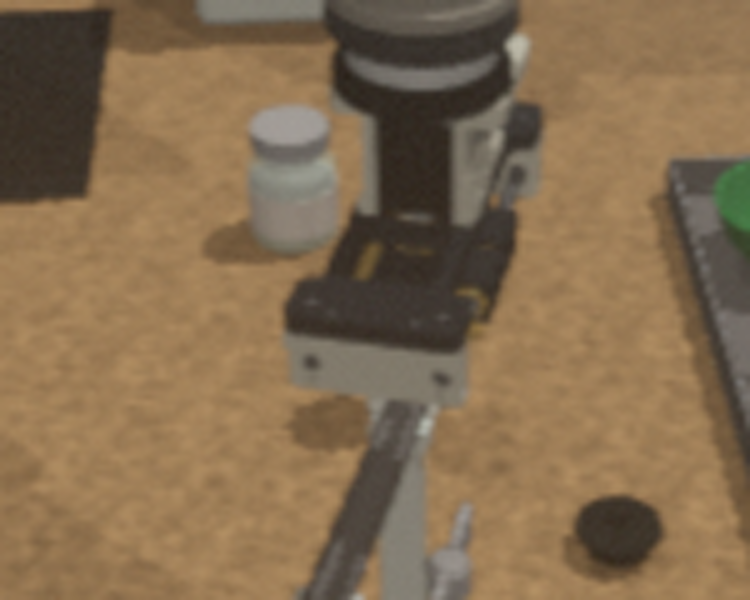

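play_rows(moves=[255, 0, -1, 10, 0, 255, 0, -1, 25, 0, 255, 0, -1, 40, 0, 255, 0, -1, 52, 0, 255, 0, -1, 60, 0, 255, 0, -1, 65, 0, 255, 0, -1, 68, 0, 255, 0, -1, 68, 0])

```text
time: 2.4
tool_pos: [460.3, -108.6, 131.7]
tcp_rot: [3.141, -0.0, -0.293]
contact_force: [0.4, -0.5, -0.5]
grip_width: 0.0
```

```bash
python3 -c "
from h import *
toolmove(15.5,-31,109)
T=bot.capture('top');S=bot.capture('side')
crop(S,260,150,110,110,5,'s2.png')"
```

```text
t 2.4 p [ 460.3 -108.6  131.7] rpy [ 3.141 -0.    -0.293] valve xy [ 15.4 -28.2] F [ 0.4 -0.5 -0.5] grip 0.0 j6 1.47
tool shift [-0.1 -2.8 22.7] turn deg -0.1
```

View pics/s2.png

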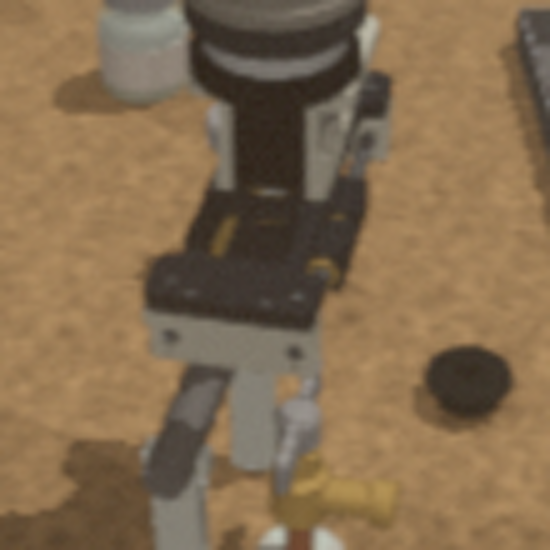

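play_rows(moves=[255, 0, -3, 3, 0, 255, 0, -3, 7, 0, 255, 0, -3, 11, 0, 255, 0, -3, 15, 0, 255, 0, -3, 19, 0, 255, 0, -3, 22, 0, 255, 0, -3, 22, 0])

```text
time: 3.08
tool_pos: [460.8, -105.2, 108.9]
tcp_rot: [-3.142, 0.001, -0.292]
contact_force: [0.3, -0.1, -0.2]
grip_width: 0.1
```

```bash
python3 -c "
from h import *
toolmove(15.5,-31,109)
S=bot.capture('side')
crop(S,260,150,110,110,5,'s3.png')"
```

```text
t 3.08 p [ 460.8 -105.2  108.9] rpy [-3.142e+00  1.000e-03 -2.920e-01] valve xy [ 15.9 -31.6] F [ 0.3 -0.1 -0.2] grip 0.1 j6 1.48
tool shift [ 0.4  0.6 -0.1] turn deg -0.1
```

View pics/s3.png

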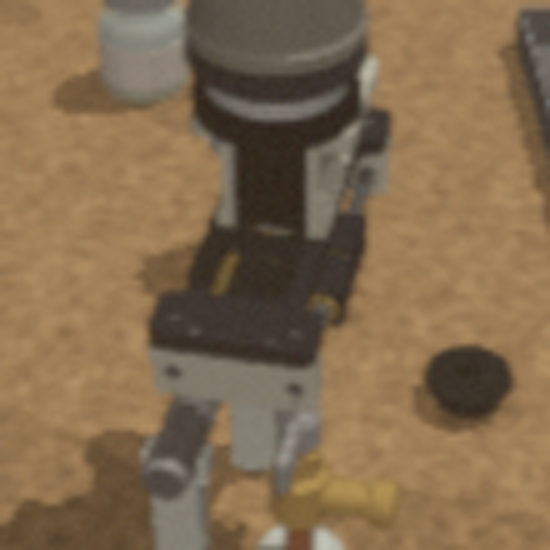

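```bash
cat >> h.py <<'E'
def path(th0=-90,th1=-280,step=-12):
    for th in np.arange(th0,th1-1,step):
        t=np.radians(th);u=np.array([np.cos(t),np.sin(t)]);n=np.array([np.sin(t),-np.cos(t)])
        r=np.interp(-th,[90,180,225,270],[32,30,26,31])
        d=9.5*abs(n[0])+19*abs(n[1]);c=r*u-(3.5+d)*n
        print(th,"valve",np.round(c,1))
E
python3 -c "
from h import *
path()"
```

```text
-90 valve [ 13. -32.]
-102 valve [  9.8 -34.5]
-114 valve [  5.4 -36.8]
-126 valve [ -0.3 -38.4]
-138 valve [ -6.9 -38.5]
-150 valve [-14.2 -36.7]
-162 valve [-21.3 -32.7]
-174 valve [-27.5 -26.4]
-186 valve [-31.8 -20.2]
-198 valve [-34.6 -14.5]
-210 valve [-36.   -7.7]
-222 valve [-35.6  -0.2]
-234 valve [-34.    8.7]
-246 valve [-29.7  17.8]
-258 valve [-22.5  25.5]
-270 valve [-13.  31.]
```

play_rows(moves=[255, 3, 0, 0, 0, 255, 6, -3, 0, 0, 255, 10.5, -5, 0, 0, 255, 16, -7, 0, 0, 255, 23, -7, 0, 0, 255, 30, -5, 0, 0, 255, 37, -1, 0, 0, 255, 43, 5, 0, 0])

```text
time: 3.8
tool_pos: [502.2, -123.0, 109.8]
tcp_rot: [3.142, -0.001, -0.292]
contact_force: [-0.4, 1.4, -0.5]
grip_width: 0.8
```

```bash
python3 -c "
from h import *
st()
S=bot.capture('side');T=bot.capture('top')
crop(S,260,150,110,110,5,'s4.png');crop(T,300,160,150,110,5,'t4.png')"
```

```text
t 3.8 p [ 502.2 -123.   109.8] rpy [ 3.142e+00 -1.000e-03 -2.920e-01] valve xy [-28.8 -26.4] F [-0.4  1.4 -0.5] grip 0.8 j6 1.47
```

View pics/s4.png

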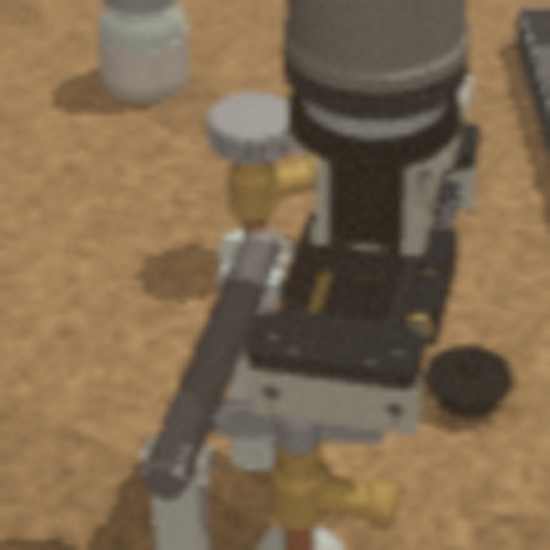

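View pics/t4.png

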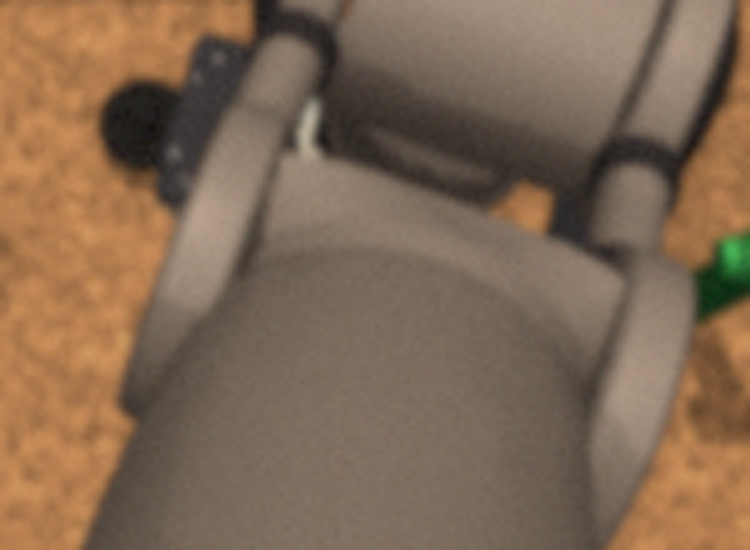

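play_rows(moves=[255, 3.5, 6, 0, 0, 255, 6, 12, 0, 0, 255, 7.5, 19, 0, 0, 255, 7, 26, 0, 0, 255, 5.5, 35, 0, 0, 255, 1.5, 44, 0, 0, 255, -6, 52, 0, 0, 255, -15.5, 57.5, 0, 0])

```text
time: 4.57
tool_pos: [469.0, -174.4, 109.8]
tcp_rot: [3.141, -0.001, -0.293]
contact_force: [3.2, 0.4, 0.0]
grip_width: 0.1
```

```bash
python3 -c "
from h import *
st()
S=bot.capture('side')
crop(S,260,150,110,110,5,'s5.png')"
```

```text
t 4.57 p [ 469.  -174.4  109.8] rpy [ 3.141e+00 -1.000e-03 -2.930e-01] valve xy [-11.8  32.4] F [3.2 0.4 0. ] grip 0.1 j6 1.35
```

View pics/s5.png

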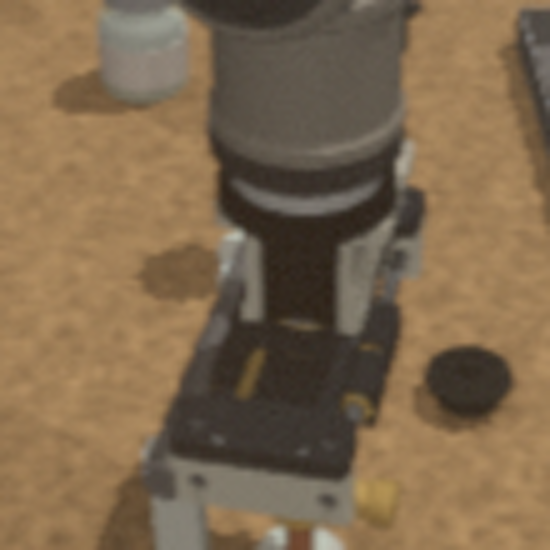

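play_rows(moves=[255, -2.5, 1.5, 0, 0, 255, -4.5, 3, 0, 0, 255, -4.5, 3, 0, 0, 255, 2, 3, 0, 0, 255, 4, 3, 0, 0, 255, 4, 3, -12, 0, 255, 4, 3, -30, 0, 255, 4, 3, -45, 0])

```text
time: 5.28
tool_pos: [472.7, -176.9, 155.0]
tcp_rot: [-3.141, 0.001, -0.292]
contact_force: [-0.2, -1.3, 0.1]
grip_width: 0.2
```

```bash
python3 -c "
from h import *
toolmove(15.5,-32,154)
S=bot.capture('side')
crop(S,260,150,110,110,5,'s6.png')"
```

```text
t 5.28 p [ 472.7 -176.9  155. ] rpy [-3.141e+00  1.000e-03 -2.920e-01] valve xy [-16.1  33.7] F [-0.2 -1.3  0.1] grip 0.2 j6 1.35
tool shift [-31.6 -65.7   1.1] turn deg -0.0
```

View pics/s6.png

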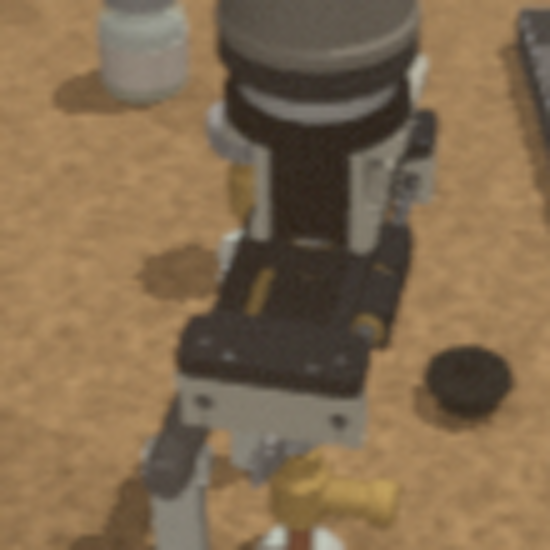

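play_rows(moves=[255, -8, -16, 0, 0, 255, -18, -38, 0, 0, 255, -28, -58, 0, 0, 255, -32, -66, 0, 0, 255, -32, -66, 8, 0, 255, -32, -66, 20, 0, 255, -32, -66, 34, 0, 255, -32, -66, 45, 0])

```text
time: 6.0
tool_pos: [461.1, -105.5, 108.3]
tcp_rot: [3.141, 0.0, -0.292]
contact_force: [0.2, 0.2, -0.1]
grip_width: 0.6
```

```bash
python3 -c "
from h import *
st()
S=bot.capture('side')
crop(S,260,150,110,110,5,'s7.png')"
```

```text
t 6.0 p [ 461.1 -105.5  108.3] rpy [ 3.141  0.    -0.292] valve xy [ 15.5 -31.3] F [ 0.2  0.2 -0.1] grip 0.6 j6 1.48
```

View pics/s7.png

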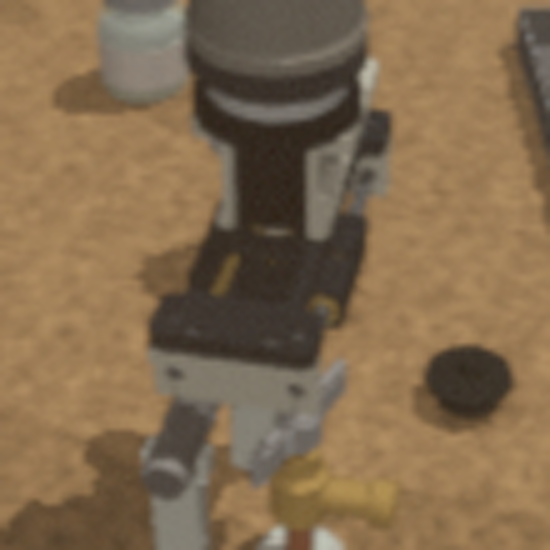

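play_rows(moves=[255, 3, 0, 0, 0, 255, 6, -3, 0, 0, 255, 10.5, -5, 0, 0, 255, 16, -7, 0, 0, 255, 23, -7, 0, 0, 255, 30, -5, 0, 0, 255, 37, -1, 0, 0, 255, 43, 5, 0, 0])

```text
time: 6.72
tool_pos: [501.8, -122.3, 109.9]
tcp_rot: [3.142, -0.001, -0.292]
contact_force: [-0.3, 0.0, 0.0]
grip_width: 0.4
```

play_rows(moves=[255, 3.5, 6, 0, 0, 255, 6, 12, 0, 0, 255, 7.5, 19, 0, 0, 255, 7, 26, 0, 0, 255, 5.5, 35, 0, 0, 255, 1.5, 44, 0, 0, 255, -6, 52, 0, 0, 255, -15.5, 57.5, 0, 0])

```text
time: 7.38
tool_pos: [468.7, -173.7, 109.9]
tcp_rot: [3.141, -0.001, -0.293]
contact_force: [3.6, 0.6, 0.2]
grip_width: -0.0
```

play_rows(moves=[255, -2.5, 1.5, 0, 0, 255, -4.5, 3, 0, 0, 255, -4.5, 3, 0, 0, 255, 2, 3, 0, 0, 255, 4, 3, 0, 0, 255, 4, 3, -12, 0, 255, 4, 3, -30, 0, 255, 4, 3, -45, 0])

```text
time: 8.05
tool_pos: [472.5, -176.2, 155.0]
tcp_rot: [-3.141, 0.001, -0.292]
contact_force: [0.5, 0.4, -0.3]
grip_width: 0.5
```

```bash
python3 -c "
from h import *
toolmove(15.5,-32,154)
S=bot.capture('side')
crop(S,260,150,110,110,5,'s8.png')"
```

```text
t 8.05 p [ 472.5 -176.2  155. ] rpy [-3.141e+00  1.000e-03 -2.920e-01] valve xy [-15.6  33.2] F [ 0.5  0.4 -0.3] grip 0.5 j6 1.35
tool shift [-31.2 -65.1   1.1] turn deg -0.0
```

View pics/s8.png

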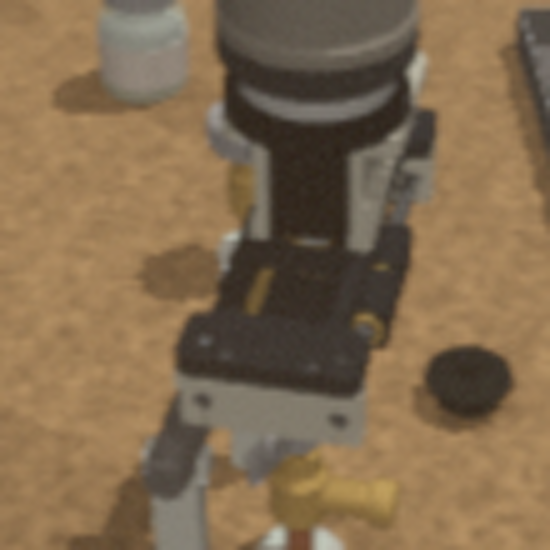

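play_rows(moves=[255, -8, -16, 0, 0, 255, -18, -38, 0, 0, 255, -28, -58, 0, 0, 255, -32, -66, 0, 0, 255, -32, -66, 8, 0, 255, -32, -66, 20, 0, 255, -32, -66, 34, 0, 255, -32, -66, 45, 0])

```text
time: 8.77
tool_pos: [460.8, -104.9, 108.3]
tcp_rot: [3.141, 0.0, -0.292]
contact_force: [-0.1, -0.6, 0.0]
grip_width: 0.7
```

play_rows(moves=[255, 3, 0, 0, 0, 255, 6, -3, 0, 0, 255, 10.5, -5, 0, 0, 255, 16, -7, 0, 0, 255, 23, -7, 0, 0, 255, 30, -5, 0, 0, 255, 37, -1, 0, 0, 255, 43, 5, 0, 0])

```text
time: 9.43
tool_pos: [501.4, -121.7, 110.0]
tcp_rot: [3.142, -0.001, -0.292]
contact_force: [-1.0, 1.6, 1.3]
grip_width: 0.2
```

play_rows(moves=[255, 3.5, 6, 0, 0, 255, 6, 12, 0, 0, 255, 7.5, 19, 0, 0, 255, 7, 26, 0, 0, 255, 5.5, 35, 0, 0, 255, 1.5, 44, 0, 0, 255, -2, 49, 0, 0, 255, -6, 52, 0, 0])

```text
time: 10.1
tool_pos: [478.9, -170.3, 109.8]
tcp_rot: [3.141, -0.001, -0.293]
contact_force: [1.6, 0.2, 0.5]
grip_width: 0.2
```

```bash
python3 -c "
from h import *
toolmove(-13,31,109)
S=bot.capture('side')
crop(S,260,150,110,110,5,'s9.png')"
```

```text
t 10.1 p [ 478.9 -170.3  109.8] rpy [ 3.141e+00 -1.000e-03 -2.930e-01] valve xy [-20.1  25.6] F [1.6 0.2 0.5] grip 0.2 j6 1.37
tool shift [-7.1  5.4  0.8] turn deg -0.1
```

View pics/s9.png

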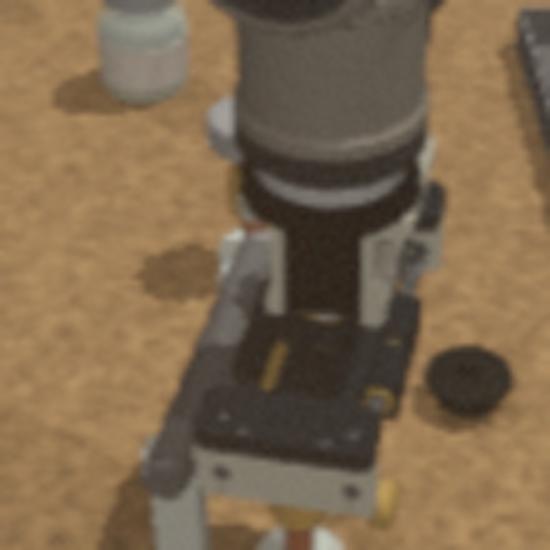

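Now slowly onto the stop, watching the force.

play_rows(moves=[255, -1.5, 1.5, 0, 0, 255, -3, 3, 0, 0, 255, -4.5, 4, 0, 0, 255, -6, 5, 0, 0, 255, -7, 5, 0, 0, 255, -7, 5, 0, 0])

```text
time: 10.65
tool_pos: [472.0, -172.2, 109.9]
tcp_rot: [3.141, -0.002, -0.292]
contact_force: [3.8, -0.9, -1.2]
grip_width: 0.6
```

play_rows(moves=[255, -0.5, 0, 0, 0, 255, -1, 0, 0, 0, 255, -1, 0, 0, 0, 255, -1, 0, 0, 0])

```text
time: 10.98
tool_pos: [471.8, -172.2, 110.0]
tcp_rot: [3.141, -0.003, -0.293]
contact_force: [7.2, -0.0, -2.3]
grip_width: 0.8
```

play_rows(moves=[255, -0.5, 0, 0, 0, 255, -1, 0, 0, 0, 255, -1, 0, 0, 0, 255, -1, 0, 0, 0])

```text
time: 11.32
tool_pos: [471.7, -172.2, 110.3]
tcp_rot: [3.141, -0.005, -0.293]
contact_force: [8.2, -0.7, -1.7]
grip_width: 0.3
```

```bash
python3 -c "
from h import *
st()"
```

```text
t 11.32 p [ 471.7 -172.2  110.3] rpy [ 3.141 -0.005 -0.293] valve xy [-13.7  29.5] F [ 8.2 -0.7 -1.7] grip 0.3 j6 1.36
```

play_rows(moves=[255, 2, 0, 0, 0, 255, 5, 0, 0, 0, 255, 6, 0, 0, 0, 255, 6, 0, -12, 0, 255, 6, 0, -30, 0, 255, 6, 0, -55, 0, 255, 6, 0, -85, 0, 255, 6, 0, -110, 0])

```text
time: 11.98
tool_pos: [474.7, -173.1, 221.0]
tcp_rot: [3.141, 0.001, -0.292]
contact_force: [0.3, -1.1, -0.5]
grip_width: 0.6
```

play_rows(moves=[255, -10, 10, 0, 0, 255, -30, 30, 0, 0, 255, -55, 55, 0, 0, 255, -80, 80, 0, 0, 255, -105, 105, 0, 0, 255, -125, 125, 0, 0, 255, -135, 135, 0, 0, 255, -135, 135, 0, 0])

```text
time: 12.65
tool_pos: [304.3, -264.1, 219.1]
tcp_rot: [-3.141, 0.002, -0.296]
contact_force: [1.5, 0.7, -1.0]
grip_width: 0.5
```

```bash
python3 -c "
from h import *
st()
S=bot.capture('side');T=bot.capture('top')
cv2.imwrite('pics/s10f.png',S['color'][:,:,::-1])
crop(S,270,180,100,110,5,'s10.png');crop(T,160,80,320,200,2.5,'t10.png')"
```

```text
t 12.65 p [ 304.3 -264.1  219.1] rpy [-3.141e+00  2.000e-03 -2.960e-01] valve xy [120.2 165.6] F [ 1.5  0.7 -1. ] grip 0.5 j6 0.96
```

View pics/s10.png

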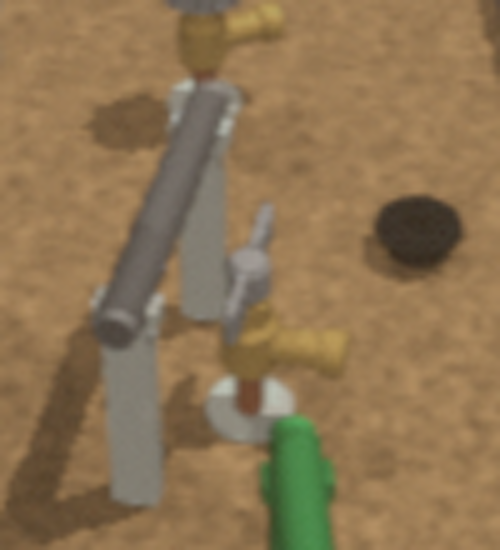

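View pics/t10.png

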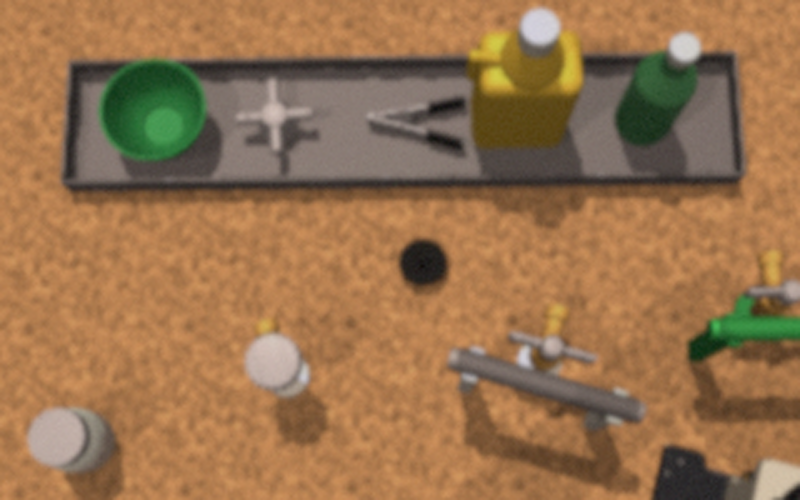

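```bash
python3 -c "
from plant import bot
print(bot.close_job())"
```

```text
the job is handed in; nothing more can be done
None
```

I closed the winged valve: three clockwise strokes with the closed fingertips on the trailing side of one wing turned the handle about 1.5 turns. I handed the job in at about 12.7 s.

- **Stop reached:** on the third stroke the handle stopped with its wings parallel to the pipe. Two further 1 mm pushes moved the tool only about 0.3 mm, while the force rose from about 4 to 8 N. The first two strokes passed this angle at only 3–4 N.
- **Final pictures:** with the arm backed clear, the side and top views show the wings parallel to the pipe. The handle looks seated, and the round valve and all bystanders appear where they started. I judged this by eye and did not measure it.
- **Checks:** none failed. The first position estimates for the spindle axis, from the two camera views and from the pipe's middle, agreed within about 1 mm. The side view alone, taken at a fixed height, was about 6 mm off.

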